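# Wedge a landscape tile tight against its edging strip

### The job

Pull the top drawer of the small blue drawer unit out to its stop and leave it open, take the tapered wooden wedge out of it, and slide the wedge, thin end first, into the gap between the slanting batten and the tile on the clamping board, from the end where the gap is wide enough. Push it in until the tile is tight and flush against its edging strip, and the strip against the fence, everything lying flat on the board; finish still gripping the wedge and pushing it firmly home, do not let go. Leave everything else on the bench where it is.

Things in the scene. Friction and masses are not known exactly. Their poses are not given: they have to be found in the camera images.
- cab_drawer0 (a joint): travel of the TOP drawer, m: 0 shut, grows as it slides out along the unit's own -x, stop at 0.150; starts up to 0.015 open; about 1 N of friction. Inside it is 175 mm deep (front to back) and 218 mm wide; floor 132 mm, side walls 167 mm and front 176 mm above the bench
- cab_drawer0_handle (a point): middle of the top drawer's handle on the drawer unit (grey steel, three blue drawer fronts, 220 deep x 260 wide x 189 mm high, fixed): a level steel bar 11 mm thick, 120 mm long along its y, its centre 35 mm in front of the drawer front, 151 mm above the bench, 38 mm below the unit's top. Axes as the unit's: front faces -x, z up. Moves with the drawer
- jig: wedge-clamping board, fixed to the bench: plywood base 200 (x) x 170 (y) x 12 mm, origin at the centre of its underside, z up. On the base stand wooden bars 20 mm high (tops 32 mm above the bench): a fence along y at the +x side, its face at x = 0.070; an end stop with its face at y = -0.055, from x = -0.025 to 0.070; and at the -x side a slanting batten (see jig_mouth)
- jig_mouth (a point): foot of the batten's face at the gap's wide end: board frame x -0.072, y 0.055, z 0.012. The batten, 122 mm long, has its face towards the tile; the face runs from x -0.073, y 0.060 to x -0.053, y -0.060, 0.163 rad out of line with the fence. With the tile seated the gap is 30 mm wide at y = 0.055 and 12 mm at y = -0.055: the wedge enters only at the +y end
- jig_home (a point): where the wedge's nose comes, at mid gap, when the wedge is tight and the tile seated: board frame x -0.049, y -0.042, z 0.027. The wedge's yaw is then that of the board + 0.082 rad, nose towards -y, its butt outside the wide end of the gap
- tile: model landscape tile, 100 (x) x 110 (y) x 18 mm, 0.15 kg, plywood with a green top and a grey road along x; origin at the centre of its underside, axes within 0.03 rad of the board's at the start. It lies loose on the base of the clamping board, a few mm off the strip and the end stop. Seated it has its origin at x = 0.008 in the board's frame
- strip: loose dark wooden edging strip, 12 (x) x 110 (y) x 18 mm, lying between tile and fence about 1 mm off the fence; origin at the centre of its underside. Seated it has its origin at x = 0.064 in the board's frame
- wedge: wooden wedge lying flat in the top drawer, 155 mm long, 30 mm high, 0.075 kg; origin at the centre of its underside, z up, long axis y. From above: 14 mm wide at the nose (y = -0.0775), widening evenly on both sides to 32 mm at y = 0.0325, then a parallel butt 32 mm wide to y = 0.0775. It lies across the drawer, nose towards the unit's -y within 0.15 rad
- wedge_grip (a point): point on the wedge's axis in the middle of its parallel butt (wedge frame 0, 0.055, 0.018), 18 mm above its underside: a good place to grip across. Behind the wedge (45 mm or more from this point) the drawer also holds a straight packing block, 20 x 90 x 30 mm, which is not needed
- wedge_nose (a point): middle of the wedge's thin end face (wedge frame 0, -0.0775, 0.015)
- glue: upright white glue bottle, 60 mm across, 165 mm tall; not needed, to be left alone; origin at its underside
- tape: roll of paper tape lying flat, 100 mm across, 25 mm high; not needed, to be left alone; origin at its underside
- spare: a second landscape tile, 110 x 100 x 18 mm, lying on the bench away from the clamping board; not needed, to be left alone; origin at its underside
- house: small brick model house with a pitched roof, 70 x 50 mm, 80 mm tall; not needed, to be left alone; origin at its underside
- driver: screwdriver, 200 mm long, lying on the bench; not needed, to be left alone; origin at its underside
- mug: white mug, 80 mm across, 90 mm tall; not needed, to be left alone; origin at its underside
- brush: brush lying on the bench; not needed, to be left alone; origin at its underside
Things that resemble listed ones, but are neither listed nor needed, are in the scene too. What is shaped like the tile but black or purple is not meant.

How it is judged:
On the way, in this order (a step that is already met when the one before it is completed fails the run):
1. the top drawer is pulled out to its stop (value of joint cab_drawer0 above 0.142 m), for 0.1 s.
2. the wedge's nose has gone into the gap, low on the board (y of wedge_nose in the frame of jig between -0.06 and 0.045 m and x of wedge_nose in the frame of jig between -0.072 and -0.035 m and z of wedge_nose in the frame of jig below 0.037 m), for 0.1 s.
At the end, for the whole second after the job is handed in: Drawer open 130 mm or more; wedge 55 mm or more into the gap from its wide end, within 6 mm of flat on the board, pressing the tile with over 2 N, still held by the fingers; tile flat, pressed flush on the strip and strip on the fence (1.5 mm, 0.02 rad each); all at rest (value of joint cab_drawer0 above 0.13 m and x of tile in the frame of jig above 0.0063 m and angle between the y axis of each of tile, strip and the y axis of jig, either way round below 0.02 rad and z of each of tile, strip in the frame of jig below 0.0145 m and angle between tile's own z axis and vertical below 0.03 rad and y of tile in the frame of jig between -0.003 and 0.015 m and x of strip in the frame of jig above 0.0625 m and y of wedge_nose in the frame of jig between -0.06 and 0 m and x of wedge_nose in the frame of jig between -0.06 and -0.035 m and z of wedge in the frame of jig below 0.018 m and angle between wedge's own z axis and vertical below 0.08 rad and linear speed of each of wedge, tile below 0.01 m/s and contact force between wedge and tile above 2 N and contact force between tile and strip above 1 N and contact force between the fingers and wedge above 2 N); the arm keeps its last pose, push and grip.
It fails at once if one of the things on the bench is pushed away (more than 30 mm) (distance of any of glue, tape, spare, house, driver, mug, brush from where it was at the start of the episode above 0.03 m).
It also fails if it takes over 58 s, if anything falls off the work surface, if the arm or the gripper's body presses on something with over 40 N, if the wrist force passes 120 N, or if a joint passes its speed limit or range.

### The arm

A 6-joint arm with a two-finger parallel gripper is mounted at the origin on the work surface. World frame = base frame: x ahead of the robot, y to its left, z up, the work surface at z = 0. Lengths are in m, angles in rad, forces in N, time in s.
With the tool pointing down it reaches from about 0.275 to 0.775 m from the base axis. Payload 14.6 kg.
Tool frame: the origin (TCP) lies midway between the tips of the shut fingers; the grasp point (between the pads) lies 19 mm behind it; z points along the fingers, y is the line along which they close (so a half turn about z gives the same grasp; the last joint's range is limited). The gripper opens to 85 mm and grips with 20 to 120 N. Pads are 22 mm wide; open, the fingers measure 114 mm over their backs; the gripper's body (76 mm by 85 mm) begins 54 mm behind the grasp point. The pads swing forward as they close: fully open they stand 13 mm farther back than shut.
Start: joints at [-0.155, 0.263, -0.048, 1.259, 0, 1.415], TCP at [0.525, -0, 0.231] pointing down, gripper open.
Joint ranges: [-2.65, 2.65], [-0.89, 1.7], [-1.18, 1.37], [-2.13, 2.11], [-1.35, 1.29], [-3.14, 3.14]. Speed limits (rad/s): [1.89, 1.89, 2.57, 2.79, 3.14, 3.14].

### API

Orientations are given as a rotation vector (axis times angle).
In Python, from station import arm gives the robot as it stands. The module is installed in compiled form; this text tells all that it offers.
- The arm moves only by the tool carry_out, never from a script. Its argument "increments" is a list of rows, each a list of 4 numbers: the shift along the tool's x, y, z in cm, then the turn about the tool's z in degrees. A call has exactly 10 rows; each row shifts and turns the commanded pose from where the row before left it, along the tool's axes as they then stand; what a row does not reach is not made up. A row lasts 1/8 s, in which the tool goes at most 62.5 mm and 10.7 degrees, less where a joint would pass 70% of its speed; a pose out of reach is approached as far as the arm can. A call is refused whole if a number of a shift passes 6.25 or a number of a turn 10.7, either way. A call with a gripper value outside its range is refused whole. "hand" is the gripper's target within -1 to 1 (shut at 1, half-way at 0, fully open at -1), set as the call begins (left out, the last holds). The fingers move at their own pace and stop on an object; "force" is the grip in N (left out, the last holds). Time passes only in rows, so rows that do not move let the fingers close, or fill a call up. It gives the time, the measured TCP pose, the force, the opening and the grip force at its end, in the units of the state.
- arm.sense(): the state, without advancing time (a new reading comes with each control period).
- arm.capture(name): name is "scene" or "side" or "wrist"; returns a dict with "pixels" (400x640x3 uint8, red, green, blue), "fx", "fy", "cx", "cy" (pixels), "k1" (the pictures are not rectified: a ray, as slopes to the right and down, at radius r is drawn at 1 + k1 r^2 times it, then the intrinsics apply), "origin" and "rotation" of the camera in the world. Camera axes: x right, y up, looking along -z (the intrinsics and any distortion apply to the point x, -y, -z); pixel columns grow to the right and rows downward; lengths in m; the calibration is good to about 2 mm. A picture is of the moment at which its call begins. There is no depth.
- arm.finish_job(): hands the job in; it is judged then, once.
The state is a dict: "time_s": time; "joints": joint angles; "qvel": joint speeds; "joint_torque": joint torques, N m; "tcp_pos": TCP position; "tool_rot": TCP orientation; "contact_force": force on the tool from outside, world axes, zero at the start; "wrist_torque": the same for the moment, N m; "gripper_width": finger opening in m; "finger_force": force on a finger pad.
Only numpy, scipy, OpenCV 4.12 (cv2) and the standard library are available. Lean on these libraries where they do the work, as an engineer would, in place of code of your own. Each camera call takes 0.05 s, during which the arm holds its last target. There are 200 camera calls.

## Working session

There is one attempt and no reset: what is moved stays moved. The work goes in short steps, Python scripts to look and compute and a tool call to move; the robot and the scene stay as the last step left them, time stands still between calls to the robot, and variables do not carry over. Pictures are saved under pics/ and viewed, at most 10 in all, crops included, and the job is handed in when it is done.

Besides the shell and the picture viewer there is one more tool, called as a command line: name --pt "numbers of a row" for each row, then --argument value for the rest. carry_out: Moves the arm, as the interface text tells. Its arguments: {"type":"object","properties":{"increments":{"type":"array","items":{"type":"array","items":{"type":"number"}}},"hand":{"type":"number"},"force":{"type":"number"}},"required":["increments"]}

```bash
mkdir -p pics; cat > h.py <<'E'
import numpy as np, cv2
from scipy.spatial.transform import Rotation as R
from station import arm
def cap(n,f=None):
    c=arm.capture(n)
    if f: cv2.imwrite('pics/'+f,c['pixels'][:,:,::-1])
    return c
def ray(c,u,v):
    K=np.array([[c['fx'],0,c['cx']],[0,c['fy'],c['cy']],[0,0,1.]])
    p=cv2.undistortPoints(np.array([[[u,v]]],float),K,np.array([c['k1'],0,0,0.]))[0,0]
    return np.array(c['origin']),np.array(c['rotation'])@np.array([p[0],-p[1],-1])
def onz(c,u,v,z):
    o,d=ray(c,u,v); return o+d*(z-o[2])/d[2]
def proj(c,P):
    q=np.array(c['rotation']).T@(np.array(P)-c['origin']); x,y=q[0]/-q[2],-q[1]/-q[2]
    s=1+c['k1']*(x*x+y*y); return c['fx']*x*s+c['cx'],c['fy']*y*s+c['cy']
def tri(c1,p1,c2,p2):
    o1,d1=ray(c1,*p1);o2,d2=ray(c2,*p2)
    t=np.linalg.lstsq(np.c_[d1,-d2],o2-o1,rcond=None)[0]
    a,b=o1+t[0]*d1,o2+t[1]*d2; return (a+b)/2,np.linalg.norm(a-b)
def save(c,f): np.save(f,c,allow_pickle=True)
def load(f): return np.load(f,allow_pickle=True).item()
def tool():
    s=arm.sense(); return np.array(s['tcp_pos']),R.from_rotvec(s['tool_rot']),s
E
python3 - <<'E'
from h import *
for n in ['scene','side']:
    c=cap(n,n+'0.png'); save(c,n+'0.npy'); print(n,np.round(c['origin'],3),c['fx'],c['k1'])
print(arm.sense())
E
```

```text
scene [1.745 0.026 0.932] 484.20320362709447 -0.017222324256448394
side [0.187 1.091 0.907] 468.8581935713881 -0.004605639032595876
{'time_s': 0.1, 'joints': array([-1.55251624e-01,  2.63469312e-01, -4.88329989e-02,  1.25943266e+00,
        4.75130793e-06,  1.41554946e+00]), 'qvel': array([-0.00119544, -0.00140237,  0.00180228, -0.00139141,  0.00035156,
        0.00110338]), 'joint_torque': array([ 3.99830533e-03, -6.38578105e+01,  3.85062754e+01,  9.92193818e-03,
       -8.72614100e-05, -2.47696767e-05]), 'tcp_pos': array([5.24757945e-01, 5.94317379e-05, 2.30891048e-01]), 'tool_rot': array([-2.22090844e+00, -2.22089787e+00,  8.62587340e-04]), 'contact_force': array([-0.34489599,  0.20052065,  0.13086967]), 'wrist_torque': array([-0.01418397,  0.07698335,  0.00619418]), 'finger_force': 0.0, 'gripper_width': 0.0850258674507292}
```

View pics/scene0.png

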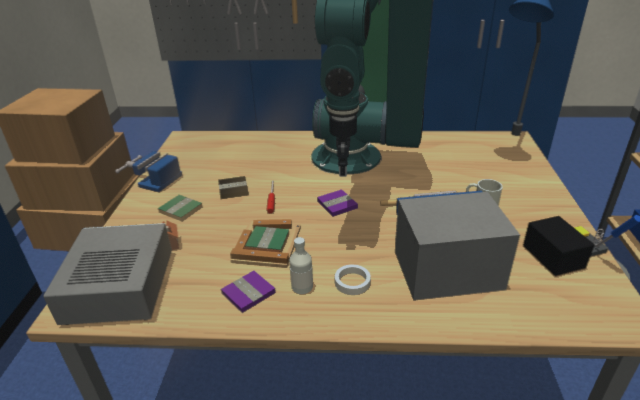

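View pics/side0.png

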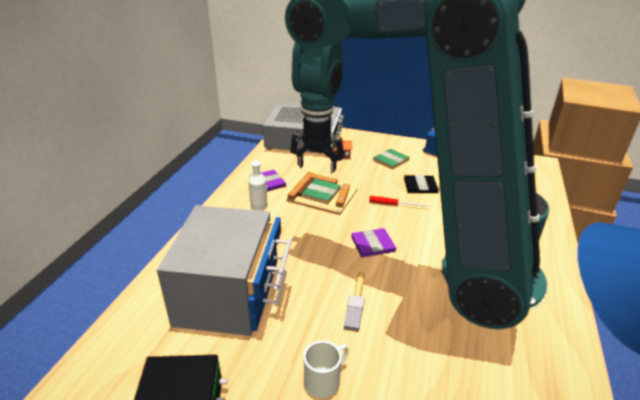

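The scene view shows the drawer unit at (453,243) and the clamping board with the green tile at (266,242). The side view shows them at (225,265) and (322,190).

Lookalikes in the scene view:
- **Drawer unit:** grey vented box (115,270) and black box (557,243). I choose (453,243), the one with blue fronts and handles.
- **Tile:** green spare (181,207), purple (337,203) and (249,290), black (233,187). I choose the green one on the board, (266,242).

One close crop to check these.

```bash
python3 - <<'E'
from h import *
a=load('scene0.npy')['pixels'];b=load('side0.npy')['pixels']
A=cv2.resize(a[210:275,225:310],None,fx=4.6,fy=4.6,interpolation=2)
A2=cv2.resize(a[185:300,390:520],None,fx=3,fy=3,interpolation=2)
B=cv2.resize(b[200:330,160:300],None,fx=2.75,fy=2.75,interpolation=2)
B2=cv2.resize(b[165:215,280:365],None,fx=4.5,fy=4.5,interpolation=2)
o=np.zeros((600,800,3),np.uint8)
for im,x,y in [(A,0,0),(A2,400,0),(B,400,300),(B2,0,300)]:
    im=im[:(300 if y==0 else 300),:400]; 
    if im is A2: pass
    o[y:y+im.shape[0],x:x+im.shape[1]]=im[:600-y,:800-x]
cv2.imwrite('pics/c1.png',o[:,:,::-1])
E
```

```text
(no output)
```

View pics/c1.png

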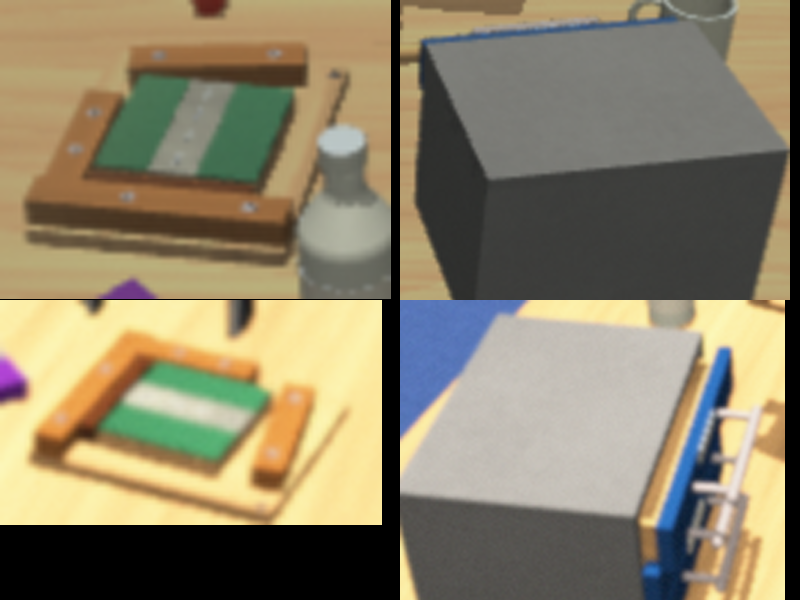

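The crop confirms the choices. The unit's blue front and handles face the robot, with the handle bar in the side view running from about (289,240) to (275,287). The board has its batten on the robot side, and the gap's wide end faces +y.

```bash
python3 - <<'E'
from h import *
a=load('scene0.npy');b=load('side0.npy')
for n,p in dict(cab=[(398.3,198.3),(486.7,192.3),(519,235),(419.3,245)]).items():
    for q in p: print(n,'scene',onz(a,*q,.189).round(3))
for q in [(198.2,206.5),(270.2,212.7),(245.8,278.9),(160.7,269)]: print('side',onz(b,*q,.189).round(3))
for q in [(289,240),(275.6,287.3)]: print('handle',onz(b,*q,.151).round(3))
A=lambda x,y:(225+x/4.6,210+y/4.6)
B=lambda x,y:(280+x/4.5,165+(y-300)/4.5)
for q in [(28,200),(293,215),(130,48),(306,46),(88,92)]: print('bars scene',q,onz(a,*A(*q),.032).round(3))
for q in [(135,75),(295,92),(262,185),(92,172)]: print('tile scene',onz(a,*A(*q),.030).round(3))
for q in [(150,362),(270,395),(218,460),(98,430)]: print('tile side',onz(b,*B(*q),.030).round(3))
for q in [(270,517),(345,408),(35,455)]: print('base side',onz(b,*B(*q),.012).round(3))
E
```

```text
Traceback (most recent call last):
  File "h.py", line 13, in onz
    o,d=ray(c,u,v); return o+d*(z-o[2])/d[2]
                                        ~^^^
IndexError: invalid index to scalar variable.
```

```bash
python3 - <<'E'
from h import *
print(load('scene0.npy')['rotation'])
E
sed -i "s/np.array(c\['rotation'\])/R.from_rotvec(c['rotation']).as_matrix()/" h.py
cat > m.py <<'E'
from h import *
a=load('scene0.npy');b=load('side0.npy')
for n,p in dict(cab=[(398.3,198.3),(486.7,192.3),(519,235),(419.3,245)]).items():
    for q in p: print(n,'scene',onz(a,*q,.189).round(3))
for q in [(198.2,206.5),(270.2,212.7),(245.8,278.9),(160.7,269)]: print('side',onz(b,*q,.189).round(3))
for q in [(289,240),(275.6,287.3)]: print('handle',onz(b,*q,.151).round(3))
A=lambda x,y:(225+x/4.6,210+y/4.6)
B=lambda x,y:(280+x/4.5,165+(y-300)/4.5)
for q in [(28,200),(293,215),(130,48),(306,46),(88,92)]: print('bars scene',q,onz(a,*A(*q),.032).round(3))
for q in [(135,75),(295,92),(262,185),(92,172)]: print('tile scene',onz(a,*A(*q),.030).round(3))
for q in [(150,362),(270,395),(218,460),(98,430)]: print('tile side',onz(b,*B(*q),.030).round(3))
for q in [(270,517),(345,408),(35,455)]: print('base side',onz(b,*B(*q),.012).round(3))
E
python3 m.py
```

```text
[0.73413393 0.80174228 1.4644078 ]
cab scene [0.601 0.156 0.189]
cab scene [0.566 0.409 0.189]
cab scene [0.764 0.444 0.189]
cab scene [0.809 0.192 0.189]
side [0.795 0.198 0.189]
side [0.6   0.164 0.189]
side [0.556 0.413 0.189]
side [0.751 0.444 0.189]
handle [0.531 0.212 0.151]
handle [0.5   0.381 0.151]
bars scene (28, 200) [ 0.663 -0.325  0.032]
bars scene (293, 215) [ 0.673 -0.154  0.032]
bars scene (130, 48) [ 0.496 -0.289  0.032]
bars scene (306, 46) [ 0.491 -0.166  0.032]
bars scene (88, 92) [ 0.548 -0.309  0.032]
tile scene [ 0.525 -0.281  0.03 ]
tile scene [ 0.542 -0.168  0.03 ]
tile scene [ 0.642 -0.178  0.03 ]
tile scene [ 0.631 -0.29   0.03 ]
tile side [ 0.625 -0.286  0.03 ]
tile side [ 0.52  -0.268  0.03 ]
tile side [ 0.533 -0.168  0.03 ]
tile side [ 0.632 -0.179  0.03 ]
base side [ 0.483 -0.134  0.012]
base side [ 0.466 -0.296  0.012]
base side [ 0.675 -0.157  0.012]
```

carry_out --pt "3.0 0 -1.0 0" --pt "4.6 0 0 0" --pt "4.6 0 0 0" --pt "4.6 0 0 0" --pt "4.6 0 0 0" --pt "4.0 0 0 0" --pt "2.0 -0.3 0 0" --pt "0 0 0 -5" --pt "0 0 0 -4.2" --pt "0 0 0 0" --hand 0.3

```text
time_s: 1.35
tcp_pos: [0.5219, 0.2736, 0.2412]
tool_rot: [-2.037, -2.392, 0.001]
contact_force: [0.1, -1.1, -0.2]
gripper_width: 0.0303
finger_force: 0.0
```

```bash
python3 - <<'E'
from h import *
c=cap('wrist','w1.png'); save(c,'w1.npy'); print(c['origin'])
p,r,s=tool(); print(p,r.as_matrix().round(3),s['gripper_width'],s['time_s'])
E
```

```text
[0.50931659 0.34556702 0.38352889]
[0.52195921 0.27358282 0.24122829] [[-0.158  0.987 -0.   ]
 [ 0.987  0.158 -0.   ]
 [-0.    -0.    -1.   ]] 0.03001446623358968 1.4
```

View pics/w1.png

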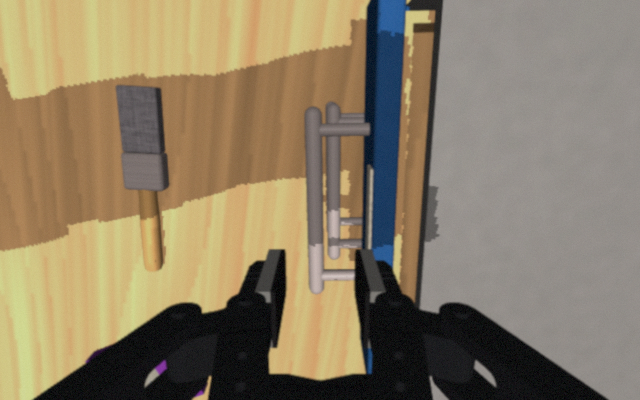

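The wrist view shows the top handle bar running from (313,110) to (317,290), between the opened fingers. The blue drawer front's edge is at x≈367–405.

```bash
python3 - <<'E'
from h import *
c=load('w1.npy'); e=[onz(c,313,112,.1555),onz(c,316.5,290,.1555)]; print(e)
p,r,s=tool(); m=(e[0]+e[1])/2; d=e[0]-e[1]; print(m,np.linalg.norm(d),np.arctan2(-d[0],d[1]))
print('tool delta cm',r.inv().apply(np.r_[m[:2],.134]-p)*100)
E
```

```text
[array([0.50722309, 0.33256408, 0.1555    ]), array([0.52880173, 0.21033291, 0.1555    ])]
[0.51801241 0.27144849 0.1555    ] 0.12412129835009432 0.17473905412778862
tool delta cm [-0.14690305 -0.42091532 10.72294918]
```

carry_out --pt "-0.1 -0.4 1.0 -0.6" --pt "0 0 2.5 0" --pt "0 0 2.5 0" --pt "0 0 2.0 0" --pt "0 0 1.5 0" --pt "0 0 1.2 0" --pt "0 0 0 0" --pt "0 0 0 0" --pt "0 0 0 0" --pt "0 0 0 0"

```text
time_s: 2.65
tcp_pos: [0.5183, 0.2724, 0.1343]
tool_rot: [2.024, 2.403, 0.0]
contact_force: [0.1, -0.8, 0.8]
gripper_width: 0.0299
finger_force: 0.7
```

carry_out --pt "0 0 0 0" --pt "0 0 0 0" --pt "0 0 0 0" --pt "0 0 0 0" --pt "0 0 0 0" --pt "0 -0.5 0 0" --pt "0 -1 0 0" --pt "0 -1.5 0 0" --pt "0 -1.5 0 0" --pt "0 -1.5 0 0" --hand 1 --force 40

```text
time_s: 3.9
tcp_pos: [0.4577, 0.2617, 0.1343]
tool_rot: [2.023, 2.403, -0.001]
contact_force: [2.5, -3.2, 1.4]
gripper_width: 0.0097
finger_force: 39.0
```

carry_out --pt "0 -1.5 0 0" --pt "0 -1.5 0 0" --pt "0 -1.5 0 0" --pt "0 -1.2 0 0" --pt "0 -1 0 0" --pt "0 -0.6 0 0" --pt "0 -0.3 0 0" --pt "0 -0.2 0 0" --pt "0 0 0 0" --pt "0 0 0 0"

```text
time_s: 5.15
tcp_pos: [0.3853, 0.2489, 0.1344]
tool_rot: [2.021, 2.398, 0.006]
contact_force: [26.2, -3.3, -19.5]
gripper_width: 0.0097
finger_force: 39.2
```

carry_out --pt "0 0.2 0 0" --pt "0 0 0 0" --pt "0 0 0 0" --pt "0 0 0 0" --pt "0 0 -2 0" --pt "0 0 -4 0" --pt "0 1 -4 0" --pt "0 3 -3 0" --pt "0 3 -1 0" --pt "0 0 0 0" --hand 0.3

```text
time_s: 6.4
tcp_pos: [0.4547, 0.2614, 0.2743]
tool_rot: [2.024, 2.402, 0.001]
contact_force: [-1.0, -0.4, -0.6]
gripper_width: 0.0298
finger_force: 0.0
```

```bash
python3 - <<'E'
from h import *
c=cap('wrist','w2.png'); save(c,'w2.npy')
p,r,s=tool(); print(p,r.as_matrix().round(3),s['gripper_width'],s['time_s'])
E
```

```text
[0.45339351 0.26113095 0.27386837] [[-0.17   0.985 -0.001]
 [ 0.985  0.17  -0.   ]
 [-0.    -0.001 -1.   ]] 0.03033360811502111 6.45
```

View pics/w2.png

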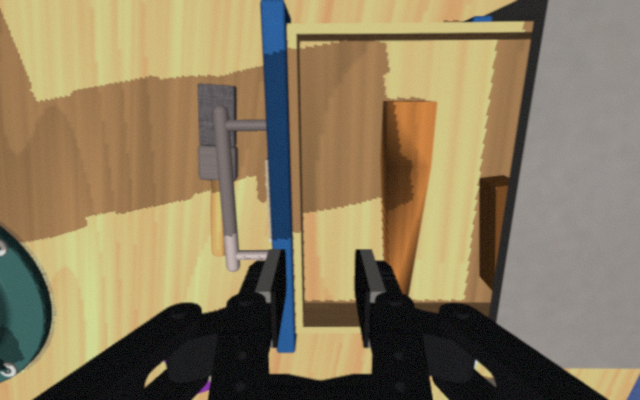

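The wrist view shows the wedge in the open drawer with its butt at (385–437,101), narrowing downward toward (400,290). The packing block is at (495,230).

```bash
python3 - <<'E'
from h import *
c=load('w2.npy'); im=c['pixels']; print(c['fx'],c['fy'])
hsv=cv2.cvtColor(im,cv2.COLOR_RGB2HSV).astype(int)
for v in [105,120,140,160,180,200,220,240,260,280]:
    row=hsv[v,375:450]; m=np.where((row[:,1]>165)&(row[:,2]>90))[0]+375
    if len(m)==0: print(v,'none');continue
    L,Rr=m.min(),m.max(); a,b=onz(c,L,v,.162),onz(c,Rr+1,v,.162)
    print(v,L,Rr,a.round(4)[:2],b.round(4)[:2],np.linalg.norm(a-b).round(4))
print(hsv[120,378:446:3].tolist()); print(hsv[95:112:2,410].tolist()); print(hsv[250,380:440:4,2].tolist())
E
```

```text
359.5047315959493 359.5047315959493
105 387 434 [0.4883 0.3319] [0.5206 0.3375] 0.0328
120 389 433 [0.4919 0.3224] [0.5226 0.3276] 0.0311
140 395 431 [0.4992 0.3097] [0.5248 0.3141] 0.026
160 382 429 [0.4933 0.2942] [0.5271 0.3   ] 0.0343
180 382 426 [0.4966 0.2799] [0.5288 0.2854] 0.0327
200 383 423 [0.5006 0.2651] [0.5305 0.2703] 0.0303
220 383 419 [0.5041 0.2498] [0.5315 0.2545] 0.0278
240 385 415 [0.5092 0.2341] [0.5326 0.2382] 0.0237
260 385 412 [0.5129 0.2177] [0.5344 0.2214] 0.0218
280 398 408 [0.5269 0.2024] [0.5355 0.2039] 0.0087
[[16, 123, 154], [15, 128, 135], [15, 157, 60], [16, 183, 82], [14, 166, 103], [13, 164, 109], [14, 174, 148], [13, 173, 186], [14, 174, 196], [14, 174, 196], [14, 175, 186], [14, 172, 182], [15, 178, 182], [14, 171, 197], [13, 171, 201], [14, 172, 208], [14, 170, 204], [14, 172, 199], [14, 169, 196], [18, 131, 203], [25, 94, 210], [26, 94, 207], [26, 91, 208]]
[[22, 106, 207], [19, 113, 178], [16, 127, 154], [14, 166, 141], [14, 170, 187], [14, 171, 188], [14, 173, 186], [14, 172, 187], [14, 166, 190]]
[209, 140, 113, 148, 170, 168, 183, 166, 137, 159, 211, 209, 209, 212, 210]
```

carry_out --pt "1.5 2.0 0 0" --pt "1.5 2.2 0 0" --pt "1.3 2.1 0 0" --pt "0 0 2 0" --pt "0 0 3 0" --pt "0 0 3 0" --pt "0 0 2.5 0" --pt "0 0 2 0" --pt "0 0 1 0" --pt "0 0 0.3 0" --hand -0.18

```text
time_s: 7.7
tcp_pos: [0.5073, 0.3141, 0.1361]
tool_rot: [-2.023, -2.403, 0.001]
contact_force: [0.7, 0.2, 1.2]
gripper_width: 0.0501
finger_force: 0.0
```

carry_out --pt "0 0 0 0" --pt "0 0 0 0" --pt "0 0 0 0" --pt "0 0 0 0" --pt "0 0 -0.5 0" --pt "0 0 -1.5 0" --pt "0 0 -2 0" --pt "0 0 -2 0" --pt "0 0 -1 0" --pt "0 0 0 0" --hand 1 --force 80

```text
time_s: 8.95
tcp_pos: [0.5082, 0.3144, 0.2069]
tool_rot: [2.023, 2.403, 0.002]
contact_force: [0.8, 0.7, -1.5]
gripper_width: 0.0309
finger_force: 78.9
```

carry_out --pt "0 0 -2 0" --pt "0 0 -3 0" --pt "0 0 -3 4" --pt "0 0 -1.5 6" --pt "0 0 0 6" --pt "-2 0.4 0 0" --pt "-4 0.8 0 0" --pt "-4 0.8 0 0" --pt "-4 0.8 0 0" --pt "-4 0.8 0 0"

```text
time_s: 10.2
tcp_pos: [0.5238, 0.1291, 0.3007]
tool_rot: [-2.336, -2.1, 0.001]
contact_force: [0.3, 0.4, -1.1]
gripper_width: 0.0307
finger_force: 79.1
```

carry_out --pt "-4.5 0.9 0 0" --pt "-5 1 0 0" --pt "-5 1 0 0" --pt "-5 1 0 0" --pt "-5 1 0 0" --pt "-5 1 0 0" --pt "-4 0.9 0 0" --pt "-3 0.7 0 0" --pt "-1 0.2 0 0" --pt "0 0 0 0"

```text
time_s: 11.45
tcp_pos: [0.5598, -0.25, 0.3008]
tool_rot: [-2.338, -2.098, 0.0]
contact_force: [0.3, 0.7, -1.3]
gripper_width: 0.0304
finger_force: 79.1
```

```bash
python3 - <<'E'
from h import *
c=cap('wrist','w3.png'); save(c,'w3.npy')
p,r,s=tool(); print(p,r.as_matrix().round(3),s['gripper_width'],s['time_s'])
E
```

```text
[ 0.5599256  -0.24931936  0.30111124] [[ 0.107  0.994 -0.   ]
 [ 0.994 -0.107  0.   ]
 [ 0.    -0.    -1.   ]] 0.030699842386575193 11.5
```

View pics/w3.png

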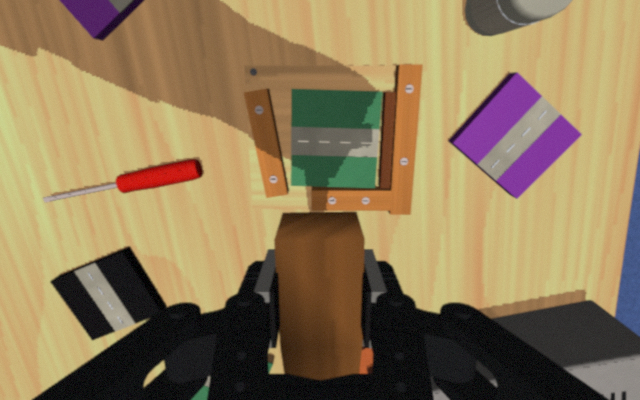

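The wrist view shows the board: fence at right (410,140), batten at left (267,145), tile at (335,138) and end stop at the bottom (350,200). The gap is open at the top, the +y end, and the wedge butt is at the gripper (320,215). A zoom will give corner positions.

```bash
python3 - <<'E'
from h import *
im=load('w3.npy')['pixels'][55:225,235:430]
cv2.imwrite('pics/c3.png',cv2.resize(im,None,fx=3.5,fy=3.5,interpolation=cv2.INTER_CUBIC)[:,:,::-1])
E
```

```text
(no output)
```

View pics/c3.png

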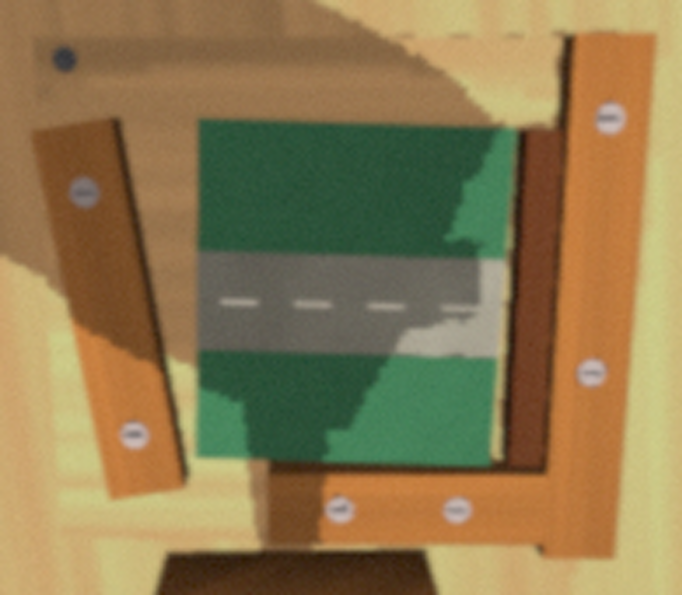

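```bash
python3 - <<'E'
from h import *
c=load('w3.npy'); Q=lambda x,y,z:onz(c,235+(x+.5)/3.5-.5,55+(y+.5)/3.5-.5,z)[:2]
f1,f2=Q(571,35,.032),Q(545,470,.032); g1,g2=Q(656,36,.032),Q(614,556,.032)
b1,b2=Q(116,119,.032),Q(182,487,.032); e1,e2=Q(330,475,.032),Q(545,472,.032)
yaw=lambda a,b:np.arctan2(-(a-b)[0],(a-b)[1])
print('yaw fence',yaw(f1,f2),yaw(g1,g2),'batten-.163',yaw(b1,b2)-.163,'stop',np.arctan2(*(e2-e1)[::-1]))
print('batten len',np.linalg.norm(b1-b2),'fence w',np.linalg.norm(g1-f1))
t1,t2,t3,t4=[Q(*k,.030) for k in [(200,119),(518,128),(490,466),(198,457)]]
print('tile',(t1+t2+t3+t4)/4,yaw(t1,t4),yaw(t2,t3),np.linalg.norm(t1-t2),np.linalg.norm(t1-t4))
corners=[Q(36,38,.012)]
# rigid fit: batten ends, fence∩stop corner
B=np.array([[-.073,.060],[-.053,-.060],[.070,-.055],[-.100,.085]]); W=np.array([b1,b2,e2,corners[0]])
print(W)
Bc,Wc=B-B.mean(0),W-W.mean(0)
th=np.arctan2((Bc[:,0]*Wc[:,1]-Bc[:,1]*Wc[:,0]).sum(),(Bc*Wc).sum())
Rm=np.array([[np.cos(th),-np.sin(th)],[np.sin(th),np.cos(th)]]); o=W.mean(0)-Rm@B.mean(0)
print('fit',th,o,'res mm',((B@Rm.T+o-W)*1000).round(1))
print('tile in jig',Rm.T@((t1+t2+t3+t4)/4-o))
d=Rm.T@np.array([(f1-o),(f2-o)]).T; print('fence face in jig (x=.070):',d)
# wedge: butt top edge in image
p,r,s=tool(); 
for z in (p[2]+.026,p[2]-.004): print('butt',[r.inv().apply(onz(c,u,213,z)-p).round(4) for u in (278,362)])
np.savez('jig.npz',th=th,o=o)
E
```

```text
yaw fence -0.10747159155260613 -0.11010763766847989 batten-.163 -0.1265162808516348 stop -0.09345973121027665
batten len 0.12042514251711263 fence w 0.025972448092430378
tile [ 0.57855857 -0.23269272] -0.1370419020344375 -0.1428962410284326 0.09976348916210265 0.10926054338802237
[[ 0.51089383 -0.16900202]
 [ 0.51528641 -0.28934702]
 [ 0.63809479 -0.29734075]
 [ 0.48639311 -0.14137426]]
fit -0.11396539154803327 [ 0.57556115 -0.23615239] res mm [[-1.   0.8]
 [ 0.8 -0.4]
 [ 0.8 -1.4]
 [-0.5  1. ]]
tile in jig [0.00258455 0.0037781 ]
fence face in jig (x=.070): [[ 0.06814817  0.06904192]
 [ 0.08464881 -0.05298015]]
butt [array([ 0.0323, -0.0149, -0.026 ]), array([ 0.0323,  0.0137, -0.026 ])]
butt [array([ 0.022 , -0.0186,  0.004 ]), array([0.022 , 0.0175, 0.004 ])]
```

```bash
python3 - <<'E'
from h import *
a=load('scene0.npy'); c=load('w3.npy')
print('purple scene corners',[onz(a,*k,.018).round(3)[:2] for k in [(318,203),(339,214),(357,206),(337,191)]])
print('tape',[onz(a,*k,.025).round(3)[:2] for k in [(335,277),(371,277)]],'bottle',onz(a,301,288,0).round(3))
j=np.load('jig.npz'); th=-.110; o=j['o']
Rm=R.from_euler('z',th).as_matrix()[:2,:2]; p,r,s=tool()
for n,b in [('home',.0),('start',.135)]:
    w=np.array([-np.sin(.082),np.cos(.082)]); g=np.array([-.049,-.042])+w*(.1325+b)
    W=o+Rm@g; print(n,W,'delta tool cm (now axes)',r.inv().apply(np.r_[W-p[:2],0])*100)
E
```

```text
purple scene corners [array([ 0.371, -0.089]), array([ 0.435, -0.015]), array([0.387, 0.044]), array([ 0.293, -0.026])]
tape [array([ 0.749, -0.018]), array([0.746, 0.081])] bottle [ 0.768 -0.112  0.   ]
home [ 0.52595612 -0.14007135] delta tool cm (now axes) [ 1.04968671e+01 -4.55041381e+00  6.18068671e-03]
start [ 0.52973563 -0.00512427] delta tool cm (now axes) [ 2.39541326e+01 -5.62371371e+00  1.18636816e-02]
```

carry_out --pt "2 -0.6 0 0" --pt "4 -1 0 0" --pt "5 -1 0 0" --pt "5 -1 0 0" --pt "4 -1 0 0" --pt "3 -0.7 0 0" --pt "1 -0.3 0 0" --pt "0 0 1 -2.5" --pt "0 0 3 -2" --pt "0 0 4 0"

```text
time_s: 12.75
tcp_pos: [0.5306, -0.0048, 0.221]
tool_rot: [2.252, 2.188, 0.002]
contact_force: [0.1, 1.0, -1.4]
gripper_width: 0.0308
finger_force: 79.0
```

carry_out --pt "0 0 4 0" --pt "0 0 4 0" --pt "0 0 3 0" --pt "0 0 2.5 0" --pt "0 0 2 0" --pt "0 0 1.5 0" --pt "0 0 1 0" --pt "0 0 0.5 0" --pt "0 0 0 0" --pt "0 0 0 0"

```text
time_s: 14.0
tcp_pos: [0.5309, -0.0051, 0.0367]
tool_rot: [2.254, 2.188, 0.001]
contact_force: [0.2, 0.4, -1.1]
gripper_width: 0.0309
finger_force: 79.0
```

```bash
python3 - <<'E'
from h import *
b=cap('side'); save(b,'s2.npy'); a=cap('scene'); save(a,'a2.npy')
p,r,s=tool(); print(p,r.as_matrix().round(3),s['gripper_width'],s['time_s'])
q=[];
for c in (b,a):
    u,v=proj(c,r.apply([-.0775,0,0])+p); print(u,v); u,v=int(u),int(v)
    q.append(cv2.resize(c['pixels'][max(v-50,0):v+50,u-65:u+65],(780,600) if 0 else (390,300),interpolation=2))
cv2.imwrite('pics/c4.png',np.hstack(q)[:,:,::-1])
E
```

```text
[ 0.53083477 -0.00512625  0.036662  ] [[ 0.03   1.     0.001]
 [ 1.    -0.03  -0.   ]
 [-0.     0.001 -1.   ]] 0.030688596746872555 14.1
322.4349023933076 213.262853325144
316.6682814107235 225.9872877575495
```

View pics/c4.png

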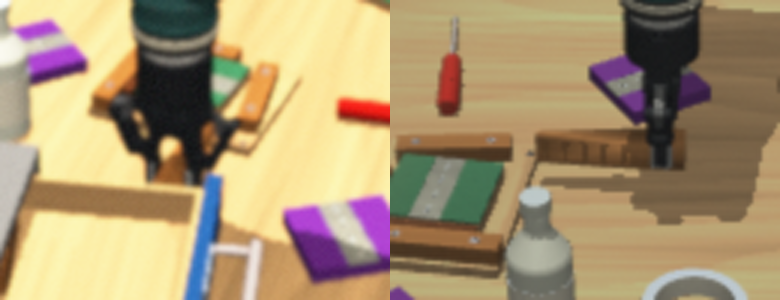

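The left crop shows the side view of the gripper just past the drawer front. The right crop shows the scene view of the wedge: nose at crop (537,131–158), butt at (685,130–168), pointing at the gap. I'll compare that with a level wedge.

```bash
python3 - <<'E'
from h import *
a=load('a2.npy'); p,r,s=tool()
for n,l in dict(nosetop=(-.1325,.007,-.026),nosebot=(-.1325,.007,.004),butttop=(.0225,.016,-.026),buttbot=(.0225,.016,.004)).items():
    print(n,np.round(proj(a,p+r.apply(l)),1))
E
```

```text
nosetop [298.5 220. ]
nosebot [299.  227.8]
butttop [348.5 223.2]
buttbot [348.5 231. ]
```

carry_out --pt "0 -0.1 0.8 0" --pt "0 0 0.6 0" --pt "0 0 0.4 0" --pt "0 0 0.1 0" --pt "-0.5 0 0 0" --pt "-1 0 0 0" --pt "-1 0 0 0" --pt "-1 0 0 0" --pt "-0.5 0 0 0" --pt "0 0 0 0"

```text
time_s: 15.35
tcp_pos: [0.5284, -0.0454, 0.0173]
tool_rot: [-2.255, -2.188, -0.0]
contact_force: [-0.1, 0.4, -0.4]
gripper_width: 0.0306
finger_force: 79.0
```

carry_out --pt "-0.4 0 0 0" --pt "-0.7 0 0 0" --pt "-0.7 0 0 0" --pt "-0.7 0 0 0" --pt "-0.7 0 0 0" --pt "-0.7 0 0 0" --pt "-0.6 0 0 0" --pt "-0.4 0 0 0" --pt "0 0 0 0" --pt "0 0 0 0"

```text
time_s: 16.6
tcp_pos: [0.527, -0.0939, 0.0173]
tool_rot: [2.254, 2.188, 0.0]
contact_force: [0.2, 0.3, -0.7]
gripper_width: 0.0305
finger_force: 79.0
```

carry_out --pt "-0.3 0 0 0" --pt "-0.3 0 0 0" --pt "-0.3 0 0 0" --pt "-0.3 0 0 0" --pt "-0.3 0 0 0" --pt "-0.3 0 0 0" --pt "-0.2 0 0 0" --pt "-0.2 0 0 0" --pt "0 0 0 0" --pt "0 0 0 0"

```text
time_s: 17.85
tcp_pos: [0.5263, -0.116, 0.0173]
tool_rot: [2.254, 2.188, -0.0]
contact_force: [-0.2, 0.5, -0.9]
gripper_width: 0.0305
finger_force: 79.0
```

carry_out --pt "-0.25 0 0 0" --pt "-0.25 0 0 0" --pt "-0.25 0 0 0" --pt "-0.25 0 0 0" --pt "-0.25 0 0 0" --pt "-0.2 0 0 0" --pt "-0.2 0 0 0" --pt "-0.1 0 0 0" --pt "0 0 0 0" --pt "0 0 0 0"

```text
time_s: 19.1
tcp_pos: [0.5254, -0.1332, 0.0172]
tool_rot: [-2.254, -2.187, -0.0]
contact_force: [-3.5, 4.6, 1.8]
gripper_width: 0.0307
finger_force: 79.0
```

carry_out --pt "-0.15 0 0 0" --pt "-0.15 0 0 0" --pt "-0.15 0 0 0" --pt "-0.1 0 0 0" --pt "-0.1 0 0 0" --pt "0 0 0 0" --pt "0 0 0 0" --pt "0 0 0 0" --pt "0 0 0 0" --pt "0 0 0 0"

```text
time_s: 20.35
tcp_pos: [0.526, -0.14, 0.0174]
tool_rot: [2.254, 2.188, 0.001]
contact_force: [2.5, 5.7, 1.0]
gripper_width: 0.0303
finger_force: 79.2
```

carry_out --pt "-0.1 0 0 0" --pt "-0.1 0 0 0" --pt "-0.1 0 0 0" --pt "-0.1 0 0 0" --pt "0 0 0 0" --pt "0 0 0 0" --pt "0 0 0 0" --pt "0 0 0 0" --pt "0 0 0 0" --pt "0 0 0 0"

```text
time_s: 21.6
tcp_pos: [0.526, -0.1405, 0.0174]
tool_rot: [-2.249, -2.188, -0.01]
contact_force: [6.8, 31.8, 6.9]
gripper_width: 0.0306
finger_force: 80.0
```

```bash
python3 - <<'E'
from h import *
a=cap('scene'); save(a,'a3.npy'); b=cap('side'); save(b,'s3.npy'); o=[]
for c,(x,y,w,h) in [(a,(225,210,100,65)),(b,(270,160,100,65))]:
    o.append(cv2.resize(c['pixels'][y:y+h,x:x+w],(460,299),interpolation=2))
cv2.imwrite('pics/c5.png',np.vstack(o)[:,:,::-1])
E
```

```text
(no output)
```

View pics/c5.png

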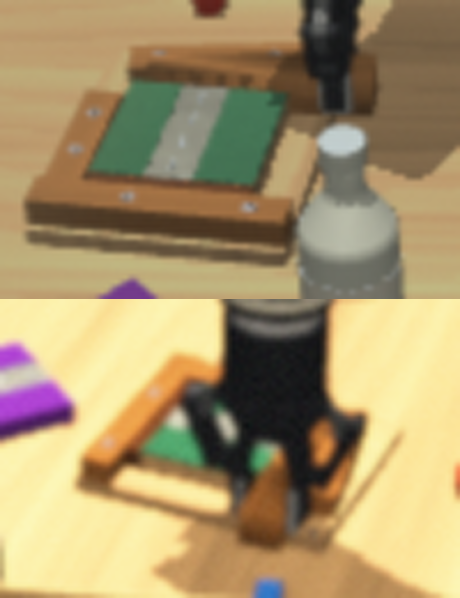

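The top crop shows the wedge in the gap against the batten and the tile pushed over to the strip and fence. Tile corners are at about (130,82), (287,92), (258,190) and (84,178). The bottom crop shows the wedge butt still held. A quick numeric check follows.

```bash
python3 - <<'E'
from h import *
a=load('a3.npy'); im=a['pixels']; j=np.load('jig.npz'); Rm=R.from_euler('z',-.110).as_matrix()[:2,:2]
def quad(c):
    hsv=cv2.cvtColor(c['pixels'],cv2.COLOR_RGB2HSV); m=cv2.inRange(hsv,(60,70,30),(95,255,255)); m[:215]=0;m[262:]=0;m[:,:235]=0;m[:,296:]=0
    return m
for f in ('scene0.npy','a3.npy'):
    c=load(f); m=quad(c); ys,xs=np.nonzero(m)
    box=cv2.approxPolyDP(cv2.convexHull(np.c_[xs,ys].astype(np.int32)),3,True)[:,0]
    W=np.array([onz(c,*k,.030)[:2] for k in box]); J=(W-j['o'])@Rm
    print(f,box.tolist(),J.round(4).tolist(),'mean',J.mean(0).round(4))
s=arm.sense(); print(s['time_s'],s['contact_force'],s['tcp_pos'],s['qvel'].round(4))
E
```

```text
scene0.npy [[287, 230], [280, 248], [246, 244], [255, 227]] [[-0.0398, 0.0575], [0.0501, 0.0568], [0.0449, -0.0495], [-0.0422, -0.0466]] mean [0.0032 0.0045]
a3.npy [[286, 231], [279, 249], [246, 246], [254, 228]] [[-0.0343, 0.0555], [0.055, 0.055], [0.0542, -0.0467], [-0.0366, -0.0482]] mean [0.0096 0.0039]
21.7 [ 6.32311209 31.5216963   6.74247312] [ 0.52597491 -0.14050637  0.01732793] [ 0.0005  0.0007  0.0002  0.0011 -0.0005 -0.0004]
```

```bash
python3 -c "
from station import arm
print(arm.finish_job())"
```

```text
the job is handed in; nothing more can be done
None
```

I handed the job in with the drawer open at its stop and the wedge gripped and pushed home at about 32 N. The last images put the tile at its seated position and square to the board; I saw the strip seated but didn't measure it, and no verdict came back.

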